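Close up the cutlery canteen

ROBOT

A 6-joint arm with a two-finger parallel gripper is mounted at the origin on the work surface. World frame = base frame: x ahead of the robot, y to its left, z up, the work surface at z = 0. Lengths are in m, angles in rad, forces in N, time in s.
With the tool pointing down it reaches from about 0.35 to 0.8 m from the base axis. Payload 7.3 kg.
Tool frame: the origin (TCP) lies between the finger pads; the fingertips stand 25 mm ahead of it and the grasp point (between the pads) lies 6 mm ahead of it (r.tip_extent is the distance from the TCP to the fingertips, in m); z points along the fingers, y is the direction in which the jaws open and shut (so a half turn about z gives the same grasp; the last joint's range is limited). The gripper opens to 85 mm and grips with 20 to 120 N. Pads are 22 mm wide; open, the fingers measure 114 mm over their backs; the gripper's body (76 mm by 85 mm) begins 54 mm behind the grasp point. The pads swing forward as they close: fully open they stand 13 mm farther back than shut.
Start: joints at [-0.146, 0.342, 1.524, -0, 1.275, -0.146], TCP at [0.525, 0, 0.223] pointing down, gripper open.
Joint ranges: [-2.53, 2.53], [-0.77, 2.02], [0.04, 2.7], [-1, 4.14], [0.28, 2.66], [-3.11, 3.11]. Speed limits (rad/s): [2.57, 2.57, 3.14, 3.14, 3.14, 3.14].

INTERFACE

Orientations are given as a unit quaternion [x, y, z, w].
In Python, from workcell import r, command_gripper, optics gives the robot as it stands. The module is installed in compiled form; this text tells all that it offers. Calls block until the motion is done:
- r.reach(position, orientation): joint-space move of the TCP to a pose.
- r.move_straight(position, orientation=None, speed=0.15, max_force=None): straight line of the TCP; orientation=None keeps the orientation; speed is the mean speed in m/s. With max_force (N) it stops when the force on the tool has changed by that much, and returns True; else False.
- r.movej(angles): joint-space move.
- command_gripper(opening, force=None): finger opening in m; force is the grip in N (None keeps the last); returns when the fingers have stopped.
- r.hold(seconds).
- r.solve_ik(position, orientation): joint angles nearest the present ones, or None.
- r.read_state(): the state.
- optics.get_image(name): name is "scene" or "side" or "wrist"; returns (picture, depth): 420x560x3 uint8, red, green, blue; 420x560 float32, m along the optical axis (not along the pixel's ray), 0 where there is no reading.
- optics.camera_model(name): a dict with "K" (3x3 intrinsics, pixels), "R" (3x3) and "t" (3): a world point X has camera coordinates R X + t; the wrist camera has in their place "tool_from_camera" (4x4, takes a point from camera to tool coordinates, whose origin is the TCP and whose axes are the flange's). Camera axes: x right, y down, z forward; pixel columns grow to the right and rows downward; lengths in m; the calibration is good to about 2 mm. A picture is of the moment at which its call begins: read the wrist's pose just before it. camera_model takes no time and is no camera call.
A pose or a line that the arm cannot do raises r.PlanningError and nothing moves.
- r.finish_job(): hands the job in, once; it reports no verdict.
The state is a dict: "time_s": time; "joint_positions": joint angles; "dq": joint speeds; "tau": joint torques, N m; "eef_pos": TCP position; "eef_rot": TCP orientation; "contact_force": force on the tool from outside, world axes, zero at the start; "torque": the same for the moment, N m; "grip_width": finger opening in m.
Only numpy, scipy, OpenCV 4.12 (cv2) and the standard library are available. Lean on these libraries where they do the work, as an engineer would, in place of code of your own. Each camera call takes 0.05 s, during which the arm holds its last target.

TASK

The wooden cutlery canteen on the sideboard has been left open. Close it up with your fingertips, in either order: push its drawer fully home and push its lid down until it is fully shut, letting neither of them slam. Nothing is to be picked up, and the lazy susan with its glasses and jigger, the rum bottle, the scoop and the stopper stay where they are.

Things in the scene. Friction and masses are not known exactly. Their poses are not given: they have to be found in the camera images.
- canteen: Wooden cutlery canteen (flatware chest), heavy, does not shift: 230 deep (its x) by 320 wide (its y), carcass 86 high, the lid 26 more; a 10 high plinth stands 5 proud all round. Origin: centre of its underside, on the tiles. x points from the drawer front (plane x = -115) to the hinged back (x = +115), z up; the drawer opens towards -x. Above the drawer the front is a fixed rail, z = 58 to 86.
- drawer (a joint): How far the drawer is out, m: 0 = fully home, its front flush with the carcass front; it starts 0.045 to 0.085 out; stop at 0.15. A light push of 2 to 5 N moves it, and it stays where it is left.
- drawer_front (a point): Centre of the drawer's front face, at the foot of its brass knob, 34 above the tiles; moves with the drawer; axes as the canteen's. The wooden front is 302 wide and 42 high (z = 13 to 55), flat left and right of the knob. The knob, in the middle, is 18 in diameter and 20 proud. The drawer can be pushed on the wood or on the knob's flat end.
- lid (a joint): Opening angle of the lid, rad: 0 = shut, flat on the carcass; it starts 0.9 to 1.35 open (pi/2 would be upright); stop at 1.75. Stiff friction hinges hold it at any angle, so it does not fall: it must be pushed all the way, with about 1 to 7 N near its free edge.
- lid_hinge (a point): Point on the lid's hinge axis, mid-width, at the canteen's top back edge, 86 above the tiles; fixed to the canteen (x = +115 in its frame). The axis runs along the canteen's y. Same axes as the canteen.
- lid_edge (a point): Middle of the lid's free edge, at the corner of its outer face (the top, when shut) and its front face; moves with the lid. z is the outward normal of the outer face, x points from the free edge to the hinge. Lid: shallow wooden tray, 230 from hinge axis to free edge, 320 wide, 26 thick, outer face flat, 26 from the hinge axis. Open, this face looks up and beyond the canteen's back: push there.
- rum: Sealed amber rum bottle, 74 in diameter, 270 high, standing by the canteen, near its back corner. Origin: centre of its underside. Leave alone.
- scoop: Red plastic scoop, 185 long, 60 wide, 43 high, lying on the tiles in front of the canteen, off to one side. Origin: underside of the bowl, near its back; x points out of the bowl's mouth (bowl 95 long), the handle runs 90 the other way. Leave alone.
- stopper: Glass decanter stopper standing on its round head, stem up, 44 in diameter, 52 high, on the tiles in front of the canteen, off to the other side. Origin: centre of its underside. Leave alone.
- susan: Pale wood two-tier lazy susan behind the canteen: lower tier 310 in diameter, top at 28, upper tier 180 in diameter, top at 142. Origin: its axis, on the tiles. The tiers turn freely: do not touch.
- jigger: Steel double-cone jigger, 45 in diameter, 78 high, standing on the upper tier. Origin: centre of its underside. Leave alone.
- glass0: Small clear glass, 58 in diameter, 72 high, standing on the lower tier. Origin: centre of its underside. Leave alone.
- glass1: Small clear glass, 58 in diameter, 72 high, standing on the lower tier. Origin: centre of its underside. Leave alone.
- glass2: Small clear glass, 58 in diameter, 72 high, standing on the lower tier. Origin: centre of its underside. Leave alone.
- glass3: Small clear glass, 58 in diameter, 72 high, standing on the lower tier. Origin: centre of its underside. Leave alone.

How it is judged:
By the outcome, as a careful person would: the job done as asked, in the order asked, and still so for the second after the job is handed in, with the robot touching nothing.
It also fails if it takes over 48 s, if anything falls off the work surface, if the arm or the gripper's body presses on something with over 40 N, if the wrist force passes 120 N, or if a joint passes its speed limit or range.

## Working session

There is one attempt and no reset: what is moved stays moved. The work goes in short steps, each a Python script; the robot and the scene stay as the last script left them, time stands still between calls to the robot, and variables do not carry over. Pictures are saved under pics/ and viewed, and the job is handed in when it is done.

```bash
mkdir -p pics; python3 - <<'E'
from workcell import r, command_gripper, optics
import numpy as np, cv2
for n in ["scene","side"]:
    im,d=optics.get_image(n); cv2.imwrite(f"pics/{n}0.png",im[:,:,::-1]); np.save(f"{n}0.npy",d)
    c=optics.camera_model(n); np.savez(f"{n}cam.npz",**c); print(n,-c["R"].T@c["t"],c["K"].tolist())
s=r.read_state(); print(s["time_s"],s["eef_rot"],s["eef_pos"],r.tip_extent)
E
```

```text
scene [ 1.51732244 -0.19076161  0.98472399] [[397.10436080306283, 0.0, 281.6795653931405], [0.0, 397.10436080306283, 210.0933600562439], [0.0, 0.0, 1.0]]
side [-0.33872592  0.41911914  0.99397076] [[404.38820770390373, 0.0, 271.37124592997304], [0.0, 404.38820770390373, 215.28311877277665], [0.0, 0.0, 1.0]]
0.1 [ 7.07105560e-01  7.07107692e-01 -4.00510662e-04 -5.28206932e-04] [5.24636838e-01 7.61407961e-05 2.22719345e-01] 0.025
```

View pics/scene0.png

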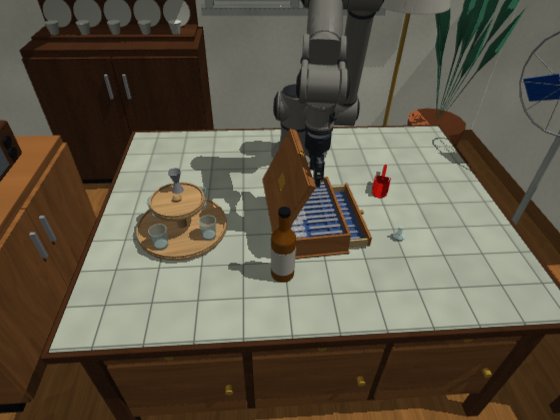

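View pics/side0.png

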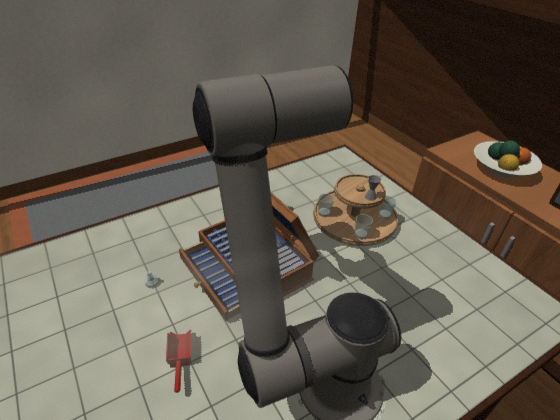

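The canteen's drawer opens towards about +y (right in the scene view). Its lid leans back towards −y, with the rum bottle at the far back corner. Next I'll build a cloud to get the poses.

```bash
cat > h.py <<'E'
import numpy as np, cv2
def cloud(n,suffix="0"):
    d=np.load(f"{n}{suffix}.npy"); c=np.load(f"{n}cam.npz"); K=c["K"]
    v,u=np.mgrid[:420,:560]; P=np.stack([(u-K[0,2])/K[0,0]*d,(v-K[1,2])/K[1,1]*d,d],-1)
    X=(P-c["t"])@c["R"]; X[d==0]=np.nan
    return X
E
python3 - <<'E'
from h import *
for n in ["scene","side"]:
    X=cloud(n)
    im=cv2.imread(f"pics/{n}0.png")
    # top-down map: x .3..0.9 -> , y -.5...5 ; 1px = 1.5mm
    S=1.5e-3; M=np.zeros((560,800,3),np.uint8); 
    p=X.reshape(-1,3); c=im.reshape(-1,3); ok=np.isfinite(p[:,0])&(p[:,2]<.45)&(p[:,2]>-.02)
    p=p[ok];c=c[ok]; o=np.argsort(p[:,2]); p=p[o];c=c[o]
    col=((.6-p[:,1])/S).astype(int); row=((1.0-p[:,0])/S).astype(int)
    k=(col>=0)&(col<799)&(row>=0)&(row<559)
    for dx in(0,1):
      for dy in (0,1):
        M[np.minimum(row[k]+dy,559),col[k]+dx]=c[k]
    for g in range(0,12):
        y=.6-.1*g; cc=int((.6-y)/S); cv2.putText(M,f"{y:.1f}",(cc,10),0,.35,(0,0,255)); M[:,min(cc,799)]=M[:,min(cc,799)]//2
    for g in range(2,11):
        rr=min(int((1-.1*g)/S),559); cv2.putText(M,f"{.1*g:.1f}",(0,rr),0,.35,(0,0,255)); M[rr]//=2
    cv2.imwrite(f"pics/top_{n}.png",M)
    z=X[...,2]; print(n,np.nanmedian(z[(abs(z)<.02)]))
im=cv2.imread("pics/scene0.png"); cv2.imwrite("pics/crop_sc.png",cv2.resize(im[120:290,220:420],None,fx=4,fy=3.5,interpolation=cv2.INTER_CUBIC)[:600])
E
```

```text
scene 0.0008332681001886672
side -6.658628190307696e-05
```

View pics/top_scene.png

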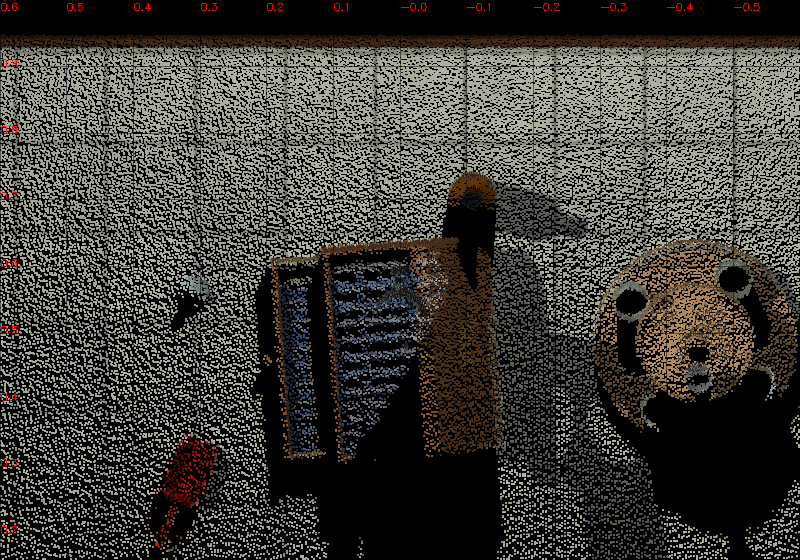

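View pics/top_side.png

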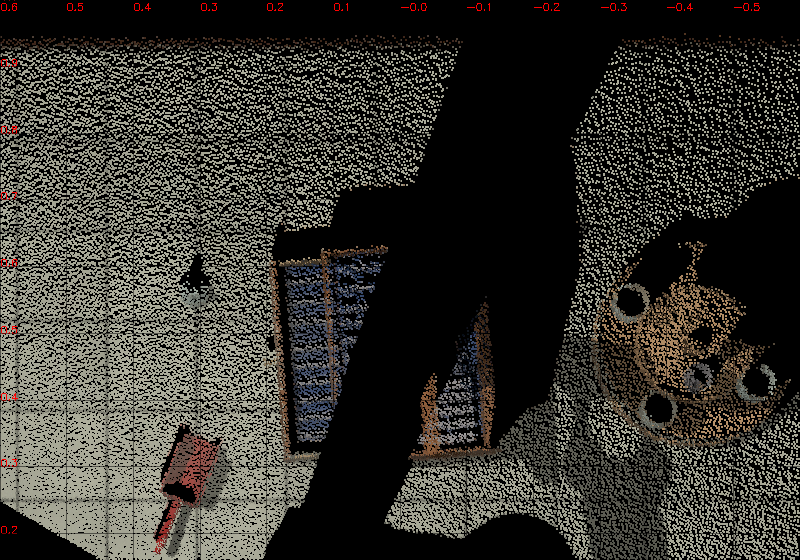

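View pics/crop_sc.png

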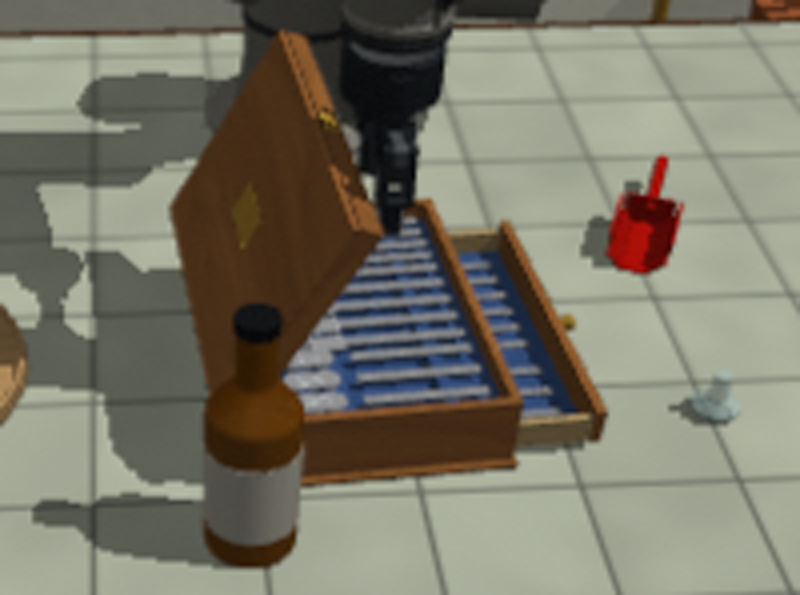

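```bash
python3 - <<'E'
from h import *
np.set_printoptions(precision=4,suppress=True)
Xs=cloud("scene").reshape(-1,3); Xd=cloud("side").reshape(-1,3)
def sel(X,x,y,z): return X[(X[:,0]>x[0])&(X[:,0]<x[1])&(X[:,1]>y[0])&(X[:,1]<y[1])&(X[:,2]>z[0])&(X[:,2]<z[1])]
p=sel(Xs,(.32,.60),(-.12,0.02),(.1,.4)); 
# ransac plane
rng=np.random.default_rng(0);best=0
for _ in range(500):
    a,b,c=p[rng.choice(len(p),3,False)]; n=np.cross(b-a,c-a); 
    if np.linalg.norm(n)<1e-6: continue
    n/=np.linalg.norm(n); k=abs((p-a)@n)<.003
    if k.sum()>best: best=k.sum();K=k
q=p[K];m=q.mean(0);n=np.linalg.svd(q-m)[2][2]; n*=np.sign(n[2]); print("lid n",n,"m",m,len(p),len(q),"tilt",np.arccos(n[2]),"yaw of horiz dir",np.arctan2(n[1],n[0]))
hx=n[:2]/np.linalg.norm(n[:2]) # canteen +x
ax=np.array([hx[0],hx[1]]); ay=np.array([-hx[1],hx[0]])
t=np.arccos(n[2]); d=np.array([*(-ax*np.cos(t)),np.sin(t)]) # hinge->edge dir
s=(q-m)@d; w=(q-m)@np.array([*ay,0]); print("s range",np.percentile(s,[0,1,99,100]),"w",np.percentile(w,[0,1,99,100]))
e=s.max(); E=m+d*e; print("lid edge",E,"z from angle",.086+.23*np.sin(t)+.026*np.cos(t))
# all points in canteen axes
for nm,X in(("scene",Xs),("side",Xd)):
    a=sel(X,(.25,.7),(-.2,.3),(.075,.095)); c=a[:,:2]@np.array([ax,ay]).T
    print(nm,"rim x hist",[ (round(v,3),k) for k,v in zip(*np.histogram(c[:,0],bins=np.arange(-.25,.15,.005))) if k>15])
    print(nm,"rim y hist",[ (round(v,3),k) for k,v in zip(*np.histogram(c[:,1],bins=np.arange(.2,.8,.005))) if k>15])
    a=sel(X,(.25,.7),(-.2,.3),(.045,.06)); c=a[:,:2]@np.array([ax,ay]).T
    print(nm,"drawer x hist",[ (round(v,3),k) for k,v in zip(*np.histogram(c[:,0],bins=np.arange(-.3,-.1,.003))) if k>8])
E
```

```text
lid n [ 0.0675 -0.8996  0.4315] m [ 0.477  -0.0796  0.2408] 2553 1668 tilt 1.1245895553635257 yaw of horiz dir -1.4959284867849698
s range [-0.114  -0.1029  0.162   0.1768] w [-0.1562 -0.149   0.1215  0.1252]
lid edge [ 0.4713 -0.0035  0.4003] z from angle 0.30470104221895894
scene rim x hist [(np.float64(-0.07), np.int64(85)), (np.float64(-0.065), np.int64(123)), (np.float64(-0.055), np.int64(17)), (np.float64(-0.05), np.int64(37)), (np.float64(-0.045), np.int64(41)), (np.float64(-0.04), np.int64(36)), (np.float64(-0.035), np.int64(36)), (np.float64(-0.03), np.int64(38)), (np.float64(-0.025), np.int64(58)), (np.float64(-0.02), np.int64(60)), (np.float64(-0.015), np.int64(44)), (np.float64(-0.01), np.int64(33)), (np.float64(-0.005), np.int64(37)), (np.float64(0.0), np.int64(32)), (np.float64(0.005), np.int64(37)), (np.float64(0.01), np.int64(34)), (np.float64(0.015), np.int64(34)), (np.float64(0.02), np.int64(30)), (np.float64(0.025), np.int64(32)), (np.float64(0.03), np.int64(26)), (np.float64(0.035), np.int64(30)), (np.float64(0.04), np.int64(22)), (np.float64(0.045), np.int64(29))
[... 3136 characters left out ...]
), np.int64(20)), (np.float64(0.445), np.int64(17)), (np.float64(0.455), np.int64(18)), (np.float64(0.465), np.int64(18)), (np.float64(0.49), np.int64(20)), (np.float64(0.495), np.int64(16)), (np.float64(0.515), np.int64(16)), (np.float64(0.52), np.int64(18)), (np.float64(0.535), np.int64(20)), (np.float64(0.54), np.int64(21)), (np.float64(0.57), np.int64(20)), (np.float64(0.595), np.int64(22)), (np.float64(0.6), np.int64(20)), (np.float64(0.62), np.int64(48)), (np.float64(0.625), np.int64(48))]
side drawer x hist [(np.float64(-0.153), np.int64(46)), (np.float64(-0.15), np.int64(116)), (np.float64(-0.147), np.int64(72)), (np.float64(-0.144), np.int64(73)), (np.float64(-0.141), np.int64(21))]
```

```bash
python3 - <<'E'
from h import *
np.set_printoptions(precision=4,suppress=True)
C={n:cloud(n).reshape(-1,3) for n in("scene","side")}
yaw=-1.485
for it in range(3):
  ax=np.array([np.cos(yaw),np.sin(yaw)]); ay=np.array([-ax[1],ax[0]])
  res=[]
  for n,X in C.items():
    for nm,zr,xr in (("rail",(.078,.092),(-.09,-.055)),("drawer",(.047,.060),(-.17,-.135))):
      c=np.c_[X[:,:2]@ax,X[:,:2]@ay,X[:,2]]; k=(c[:,0]>xr[0])&(c[:,0]<xr[1])&(c[:,1]>.33)&(c[:,1]<.61)&(c[:,2]>zr[0])&(c[:,2]<zr[1])
      c=c[k]; 
      # outer (min) per y-bin
      b=[];
      for y in np.arange(.33,.61,.01):
        q=c[(c[:,1]>=y)&(c[:,1]<y+.01),0]
        if len(q)>3: b.append((y+.005,q.min(),q.max()))
      b=np.array(b)
      f=np.polyfit(b[:,0],b[:,1],1); g=np.polyfit(b[:,0],b[:,2],1); r=np.median(b[:,1]);res.append(f[0]); res.append(g[0])
      if it==2: print(n,nm,len(b),"slope out/in",f[0],g[0],"x out",r,"in",np.median(b[:,2]))
  yaw-=np.median(res); print("yaw",yaw)
ax=np.array([np.cos(yaw),np.sin(yaw)]); ay=np.array([-ax[1],ax[0]])
for n,X in C.items():
  c=np.c_[X[:,:2]@ax,X[:,:2]@ay,X[:,2]]; k=(c[:,0]>-.06)&(c[:,0]<.1)&(c[:,2]>.07)&(c[:,2]<.09)
  q=c[k]
  print(n,"y",[ (round(float(v),4),int(kk)) for kk,v in zip(*np.histogram(q[:,1],bins=np.r_[np.arange(.295,.33,.003),np.arange(.61,.65,.003)]))])
  # lid profile: x'z samples
  k=(c[:,1]>.52)&(c[:,1]<.60)&(c[:,2]>.1)&(c[:,2]<.4)&(c[:,0]<.2)&(c[:,0]>-.1)
  q=c[k]; 
  for z in np.arange(.1,.4,.02):
    w=q[(q[:,2]>=z)&(q[:,2]<z+.02)]
    if len(w): print("  z",round(z,2),len(w),np.percentile(w[:,0],[2,50,98]))
  k=(c[:,1]>.46)&(c[:,1]<.49)&(c[:,0]<-.155)&(c[:,0]>-.2)&(c[:,2]>.02);print("knob",c[k][:,[0,1,2]].min(0) if k.any() else None,c[k].mean(0))
  k=(np.linalg.norm(X[:,:2]-[.71,-.09],axis=1)<.08)&(X[:,2]>.02);print("rum",np.percentile(X[k],[1,50,99],axis=0))
E
```

```text
yaw -1.4934803616065708
yaw -1.4945623828631056
scene rail 26 slope out/in 0.0012355818195430009 0.0006425306269376066 x out -0.06889883121917612 in -0.06150829304146033
scene drawer 27 slope out/in -0.003111560438418175 -0.0005902016006061771 x out -0.14783453036019079 in -0.13876282985338995
side rail 20 slope out/in -0.000490782372470767 0.002090129592644187 x out -0.07071528523374426 in -0.06294596584207265
side drawer 28 slope out/in 0.0005085352490594291 -0.0014292880931643468 x out -0.1498776212719612 in -0.14029450742530433
yaw -1.4945712593014
scene y [(0.295, 0), (0.298, 0), (0.301, 0), (0.304, 0), (0.307, 0), (0.31, 2), (0.313, 1), (0.316, 3), (0.319, 4), (0.322, 6), (0.325, 0), (0.328, 910), (0.61, 7), (0.613, 7), (0.616, 1), (0.619, 2), (0.622, 11), (0.625, 28), (0.628, 70), (0.631, 120), (0.634, 32), (0.637, 0), (0.64, 0), (0.643, 0), (0.646, 0)]
  z 0.1 58 [0.1729 0.1775 0.1818]
  z 0.12 66 [0.163  0.1681 0.1732]
  z 0.14 45 [0.1537 0.1603 0.1644]
  z 0.16 34 [0.1447 0.1492 0.1538]
  z 0.18 56 [0.135  0.1393 0.1444]
  z 0.2 74 [0.1255 0.1306 0.1361]
  z 0.22 79 [0.1162
[... 871 characters left out ...]
685  0.0377]Traceback (most recent call last):
  File "<stdin>", line 33, in <module>
    return _quantile_unchecked(
        a, q, axis, out, overwrite_input, method, keepdims, weights)
    return _ureduce(a,
                    func=_quantile_ureduce_func,
    ...<5 lines>...
                    overwrite_input=overwrite_input,
                    method=method)
    r = func(a, **kwargs)
    result = _quantile(arr,
                       quantiles=q,
    ...<2 lines>...
                       out=out,
                       weights=wgt)
    slices_having_nans = np.isnan(arr[-1, ...])
                                  ~~~^^^^^^^^^
IndexError: index -1 is out of bounds for axis 0 with size 0
```

```bash
cat >> h.py <<'E'
from scipy.spatial.transform import Rotation as Ro
yaw=-1.4946; AX=np.array([np.cos(yaw),np.sin(yaw),0]); AY=np.array([-AX[1],AX[0],0]); Z=np.array([0,0,1.])
def W(x,y,z): # canteen frame -> world
    return (0.044+x)*AX+(0.472+y)*AY+z*Z
def rot(phi): # tool z leans towards -AX*sin(phi) (phi<0: towards +AX)
    tz=-AX*np.sin(phi)-Z*np.cos(phi); ty=AY; return np.c_[np.cross(ty,tz),ty,tz]
def lidpose(t,off=0,s=.205,y=-.01,frac=.55):
    n=AX*np.sin(t)+Z*np.cos(t); d=-AX*np.cos(t)+Z*np.sin(t)
    p=W(.115,y,.086)+d*s+n*(.026+off); phi=frac*t; R=rot(phi)
    c=R@np.array([.011,0,.025]); c2=R@np.array([-.011,0,.025])
    if n@c2<n@c-1e-6: c=c2
    if t<.02: c=R@np.array([0,0,.025])
    return p-c, Ro.from_matrix(R).as_quat()
def drawpose(out,y=.036,z=.034,phi=-.5):
    R=rot(phi); p=W(-.115-out,y,z); cs=[R@np.array([e,0,.025]) for e in(.011,-.011)]
    c=max(cs,key=lambda c:c@AX); return p-c, Ro.from_matrix(R).as_quat()
E
python3 - <<'E'
from h import *
from workcell import r
np.set_printoptions(precision=3,suppress=True)
print(W(0,0,0),W(.115,0,.086))
for t,o in [(1.125,.08),(1.125,.03),(1.125,0),(.8,0),(.4,0),(0,0)]:
    p,q=lidpose(t,o); print(t,p,r.solve_ik(p,q))
for o in(.13,.079,0,-.005):
    p,q=drawpose(o); print(o,p,r.solve_ik(p,q))
E
```

```text
[ 0.474 -0.008  0.   ] [ 0.483 -0.123  0.086]
1.125 [ 0.475 -0.154  0.331] [-0.736  0.446  1.232  0.437  1.908 -0.76 ]
1.125 [ 0.472 -0.109  0.309] [-0.68   0.404  1.356  0.449  1.81  -0.745]
1.125 [ 0.47  -0.082  0.296] [-0.644  0.384  1.423  0.459  1.753 -0.734]
0.8 [ 0.465 -0.02   0.269] [-0.472  0.285  1.563  0.372  1.536 -0.607]
0.4 [0.46  0.039 0.212] [-0.232  0.254  1.707  0.221  1.256 -0.384]
0 [0.457 0.081 0.137] [ 0.01   0.328  1.811 -0.     1.002 -0.066]
0.13 [0.49  0.261 0.051] [ 0.593  0.754  1.439 -0.455  1.246  0.73 ]
0.079 [0.493 0.21  0.051] [ 0.519  0.713  1.532 -0.489  1.174  0.699]
0 [0.499 0.131 0.051] [ 0.393  0.66   1.65  -0.546  1.069  0.642]
-0.005 [0.5   0.126 0.051] [ 0.384  0.657  1.656 -0.55   1.063  0.638]
```

```bash
python3 - <<'E'
from h import *
from workcell import r,command_gripper,optics
np.set_printoptions(precision=3,suppress=True)
def st(m):
    s=r.read_state(); print(m,round(s["time_s"],2),s["eef_pos"],s["contact_force"])
r.move_straight([.525,0,.45],speed=.25)
command_gripper(0,20)
p,q=lidpose(1.125,.08)
r.reach(p+np.array([0,-.04,.08]),q); st("high")
r.move_straight(*lidpose(1.125,.03),speed=.15); st("pre")
im,d=optics.get_image("side"); cv2.imwrite("pics/side1.png",im[:,:,::-1])
im,d=optics.get_image("scene"); cv2.imwrite("pics/scene1.png",im[:,:,::-1])
E
```

```text
high 2.81 [ 0.475 -0.194  0.411] [0.075 0.673 0.607]
pre 3.84 [ 0.472 -0.109  0.31 ] [0.13  0.023 0.287]
```

View pics/scene1.png

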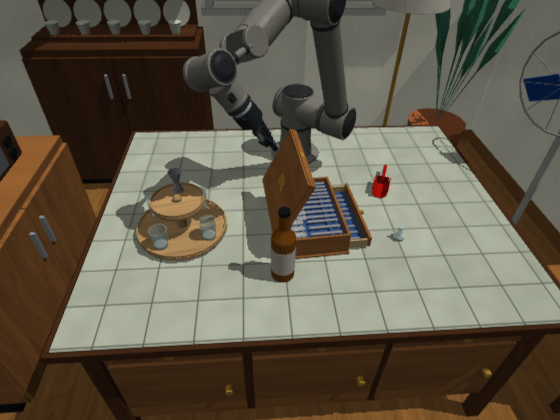

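The fingertips (about 278,152) are just behind the lid's outer face near its free edge, well clear of the susan and rum. I'll push along the arc.

```bash
python3 - <<'E'
from h import *
from workcell import r,command_gripper,optics
np.set_printoptions(precision=3,suppress=True)
r.move_straight(*lidpose(1.125,.008),speed=.05,max_force=10)
for t in np.r_[np.linspace(1.1,.1,9)]:
    hit=r.move_straight(*lidpose(t),speed=.06,max_force=30)
    s=r.read_state(); print(round(t,3),hit,round(s["time_s"],2),s["eef_pos"],s["contact_force"])
    if hit: break
im,d=optics.get_image("scene"); cv2.imwrite("pics/scene2.png",im[:,:,::-1])
E
```

```text
1.1 False 4.9 [ 0.469 -0.076  0.295] [-0.474  0.853  0.748]
0.975 False 5.48 [ 0.467 -0.052  0.286] [-0.329  0.287  0.665]
0.85 False 6.07 [ 0.465 -0.029  0.275] [ 0.432  0.874 -0.004]
0.725 False 6.65 [ 0.464 -0.007  0.26 ] [-0.291  0.302 -0.92 ]
0.6 False 7.23 [0.462 0.012 0.243] [-0.504 -0.294 -0.491]
0.475 False 7.82 [0.461 0.03  0.224] [-0.829 -0.587 -1.239]
0.35 False 8.39 [0.46  0.044 0.203] [ 0.167 -0.544  0.267]
0.225 False 8.97 [0.459 0.056 0.181] [ 0.153 -0.723  0.04 ]
0.1 False 9.54 [0.458 0.065 0.157] [-0.171  0.432  1.097]
```

View pics/scene2.png

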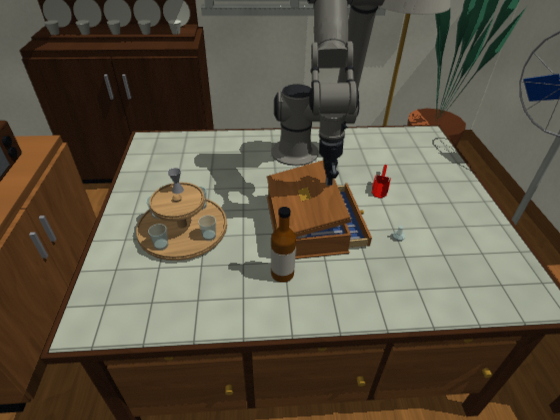

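The lid followed and is now slightly ajar. I'll press it down slowly with a force stop.

```bash
python3 - <<'E'
from h import *
from workcell import r,command_gripper,optics
np.set_printoptions(precision=3,suppress=True)
def st(m):
    s=r.read_state(); print(m,round(s["time_s"],2),s["eef_pos"],s["contact_force"])
p,q=lidpose(.0)
h=r.move_straight(p+Z*.004,q,speed=.03,max_force=10); st(h)
h=r.move_straight(p-Z*.008,q,speed=.012,max_force=12); st(h)
r.hold(.3); st("hold")
h=r.move_straight(r.read_state()["eef_pos"]+Z*.10,speed=.12); st("up")
im,d=optics.get_image("scene"); cv2.imwrite("pics/scene3.png",im[:,:,::-1]); np.save("scene3.npy",d)
X=cloud("scene","3").reshape(-1,3); c=np.c_[X@AX-.044,X@AY-.472,X[:,2]]
k=(abs(c[:,0])<.108)&(abs(c[:,1])<.15)&(c[:,2]>.08)&(c[:,2]<.14); c=c[k]
A=np.c_[c[:,:2],np.ones(len(c))]; f=np.linalg.lstsq(A,c[:,2],rcond=None)[0]; print("lid plane slope x,y,z0",f,len(c))
E
```

```text
False 10.49 [0.457 0.081 0.141] [ 0.301 -1.001  0.432]
False 11.64 [0.457 0.081 0.129] [-0.975 -0.131 -0.302]
hold 11.94 [0.457 0.081 0.129] [ 0.1    0.257 -0.621]
up 12.93 [0.457 0.081 0.228] [ 0.414 -0.081  0.068]
lid plane slope x,y,z0 [-0.114 -0.001  0.126] 3352
```

View pics/scene3.png

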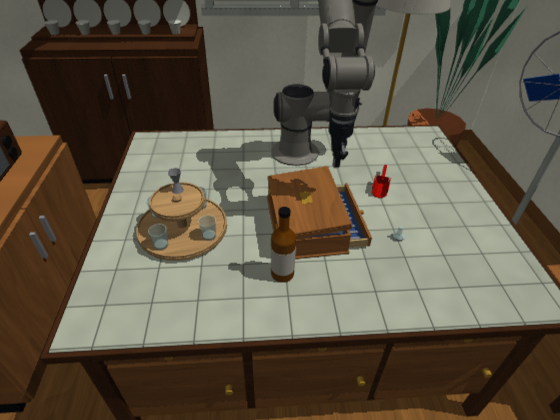

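```bash
python3 - <<'E'
from h import *
from workcell import r,command_gripper,optics
np.set_printoptions(precision=4,suppress=True)
s=r.read_state(); print(s["eef_pos"],Ro.from_quat(s["eef_rot"]).as_matrix(),s["grip_width"])
im,d=optics.get_image("wrist"); cv2.imwrite("pics/w3.png",im[:,:,::-1])
im,d=optics.get_image("side"); cv2.imwrite("pics/side3.png",im[:,:,::-1]); np.save("side3.npy",d)
for n in("scene","side"):
    X=cloud(n,"3").reshape(-1,3); c=np.c_[X@AX-.044,X@AY-.472,X[:,2]]
    k=(abs(c[:,1])<.15)&(c[:,2]>.105)&(c[:,2]<.145)&(abs(c[:,0])<.2);c=c[k]
    print(n,len(c),"x pct",np.percentile(c[:,0],[0,1,50,99,100]),"y",np.percentile(c[:,1],[0,1,99,100]))
    for x in np.arange(-.13,.13,.02):
        w=c[(c[:,0]>x)&(c[:,0]<x+.02)]
        if len(w)>5: print(round(x,3),len(w),np.percentile(w[:,2],[5,50,95]))
    k=(abs(X[:,0]-.457)<.08)&(abs(X[:,1]-.08)<.08)&(X[:,2]>.16)&(X[:,2]<.26);g=X[k]
    for z in np.arange(.16,.26,.01):
        w=g[(g[:,2]>z)&(g[:,2]<z+.01)]
        if len(w)>3: print("  grip z",round(z,2),len(w),w.min(0),w.max(0))
E
```

```text
[0.4566 0.081  0.2282] [[-0.0761  0.9971 -0.0018]
 [ 0.9971  0.0761 -0.    ]
 [ 0.0001 -0.0018 -1.    ]] 0.00011782841574742932
scene 3565 x pct [-0.1103 -0.1067 -0.0025  0.1166  0.1193] y [-0.1499 -0.1471  0.147   0.1499]
-0.11 316 [0.135  0.1378 0.1407]
-0.09 332 [0.1329 0.1359 0.1393]
-0.07 336 [0.1307 0.1336 0.137 ]
-0.05 337 [0.1281 0.1313 0.134 ]
-0.03 335 [0.126  0.1291 0.132 ]
-0.01 334 [0.1234 0.1267 0.13  ]
0.01 342 [0.1214 0.1243 0.1274]
0.03 338 [0.119  0.1219 0.1253]
0.05 340 [0.1166 0.1193 0.1227]
0.07 233 [0.1142 0.1174 0.1202]
0.09 190 [0.1118 0.1151 0.1178]
0.11 130 [0.1089 0.1132 0.116 ]
  grip z 0.24 15 [0.4537 0.0703 0.241 ] [0.4715 0.0926 0.2499]
  grip z 0.25 20 [0.4528 0.0702 0.25  ] [0.4722 0.0906 0.2593]
side 1426 x pct [-0.1142 -0.1131 -0.0714  0.116   0.1198] y [-0.1498 -0.147   0.1473  0.1497]
-0.13 191 [0.1132 0.123  0.136 ]
-0.11 332 [0.1289 0.1367 0.1398]
-0.09 204 [0.1315 0.1344 0.1379]
-0.07 133 [0.1299 0.1324 0.1352]
-0.05 44 [0.1285 0.1303 0.1332]
0.01 6 [0.1207 0.1223 0.123 ]
0.03 47 [0.1179 0.1204 0.1231]
0.05 98 [0.1155 0.1182 0.121 ]
0.07 136 [0.113  0.1161 0.1187]
0.09 166 [0.1109 0.1139 0.117 ]
0.11 67 [0.1087 0.1121 0.1141]
  grip z 0.24 11 [0.446  0.0897 0.2409] [0.4615 0.0944 0.2486]
  grip z 0.25 13 [0.4409 0.0872 0.2503] [0.4595 0.0935 0.2597]
```

View pics/w3.png

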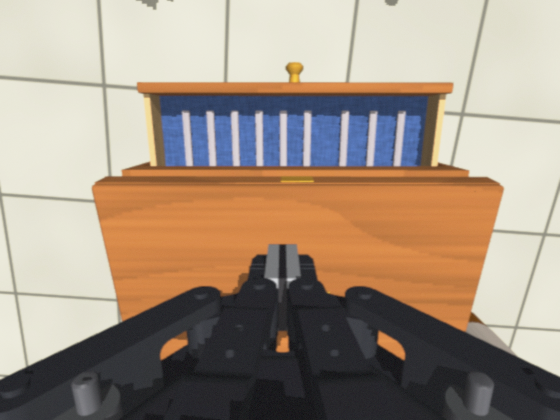

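View pics/side3.png

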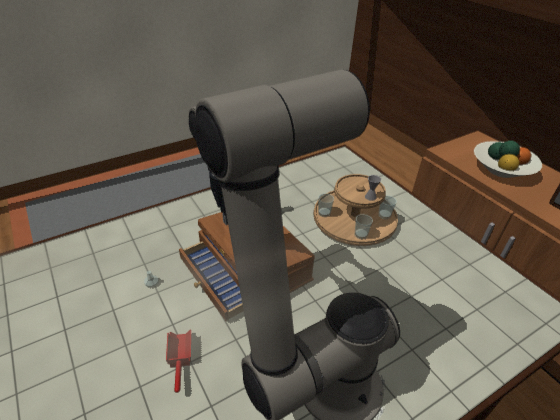

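```bash
python3 - <<'E'
from h import *
from workcell import r,command_gripper,optics
np.set_printoptions(precision=4,suppress=True)
im,d=optics.get_image("wrist"); c=optics.camera_model("wrist");K=c["K"];T=c["tool_from_camera"]
def tool(u,v):
    z=d[v,u]; return (T@[(u-K[0,2])/K[0,0]*z,(v-K[1,2])/K[1,1]*z,z,1])[:3]
for v in range(236,300,6): print(v,[tool(u,v) for u in(274,292)],im[v,274])
print("lid",tool(200,220),tool(400,220))
# project expected tip
for z in (.025,.0,-.01):
    p=np.linalg.inv(T)@[.0,0,z,1]; q=K@p[:3]; print(z,q[:2]/q[2])
s=r.read_state(); tip=s["eef_pos"]
for n in("scene","side"):
    cc=np.load(n+"cam.npz")
    for z in(.203,.228,.24):
        p=cc["K"]@(cc["R"]@np.array([tip[0],tip[1],z])+cc["t"]); print(n,z,p[:2]/p[2])
i=cv2.imread("pics/scene3.png")[110:240,270:390]; cv2.imwrite("pics/crop3.png",cv2.resize(i,None,fx=4.5,fy=4.5))
E
```

```text
236 [array([-0.0254, -0.007 ,  0.0951]), array([-0.0252,  0.0076,  0.0943])] [214 135  71]
242 [array([-0.0308, -0.0071,  0.0956]), array([-0.0306,  0.0077,  0.0949])] [215 137  74]
248 [array([ 0.0105, -0.0041, -0.0178]), array([ 0.0102,  0.004 , -0.0171])] [122 122 124]
254 [array([ 0.0106, -0.0039, -0.0248]), array([ 0.0104,  0.0038, -0.0243])] [120 121 124]
260 [array([ 0.0104, -0.0038, -0.0304]), array([ 0.0101,  0.0036, -0.0298])] [121 123 124]
266 [array([ 0.01  , -0.0037, -0.0351]), array([ 0.0106,  0.0034, -0.0364])] [121 123 124]
272 [array([ 0.0103, -0.0035, -0.0409]), array([ 0.0106,  0.0032, -0.0417])] [123 124 124]
278 [array([ 0.0104, -0.0034, -0.0459]), array([ 0.0105,  0.0031, -0.0461])] [180 179 184]
284 [array([ 0.0115, -0.0033, -0.0524]), array([ 0.0111,  0.0029, -0.0518])] [47 46 50]
290 [array([ 0.0114, -0.0032, -0.0562]), array([ 0.0113,  0.0028, -0.056 ])] [40 37 44]
296 [array([ 0.0118, -0.0031, -0.0607]), array([ 0.0115,  0.0026, -0.0602])] [40 40 43]
lid [-0.0107 -0.0657  0.0921] [-0.011   0.0934  0.092 ]
0.025 [282.8681 236.604 ]
0.0 [283.0287 253.7452]
-0.01 [283.1071 262.1138]
scene 0.203 [333.9387 175.3849]
scene 0.228 [334.7497 169.249 ]
scene 0.24 [335.1463 166.2489]
side 0.203 [228.3989 231.0526]
side 0.228 [227.9252 224.5702]
side 0.24 [227.6931 221.3932]
```

View pics/crop3.png

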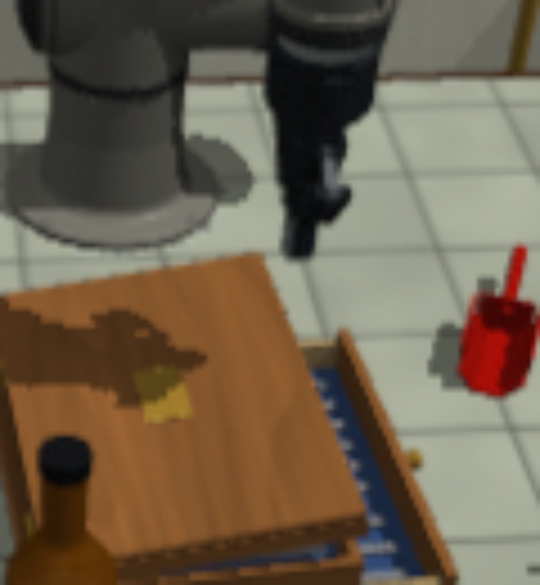

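All the views agree: the wrist depth, the scene view, and the height where the lid stopped. The shut fingertips end about 7–12 mm *behind* the TCP, not 25 mm ahead as documented, so the lid stopped about 25 mm high. I'll go by the measured tip and a force stop.

```bash
python3 - <<'E'
from h import *
from workcell import r,command_gripper,optics
np.set_printoptions(precision=3,suppress=True)
def st(m):
    s=r.read_state(); print(m,round(s["time_s"],2),s["eef_pos"],s["contact_force"])
p,q=lidpose(.0); p=p.copy()
r.move_straight([p[0],p[1],.135],q,speed=.12); st("pre")
h=r.move_straight([p[0],p[1],.109],q,speed=.025,max_force=14); st(h)
if not h:
    h=r.move_straight([p[0],p[1],.090],q,speed=.012,max_force=14); st(h)
r.hold(.2); st("hold")
r.move_straight([p[0],p[1],.2],speed=.12); st("up")
im,d=optics.get_image("scene"); cv2.imwrite("pics/scene4.png",im[:,:,::-1]); np.save("scene4.npy",d)
X=cloud("scene","4").reshape(-1,3); c=np.c_[X@AX-.044,X@AY-.472,X[:,2]]
k=(abs(c[:,0])<.105)&(abs(c[:,1])<.15)&(c[:,2]>.08)&(c[:,2]<.14); c=c[k]
A=np.c_[c[:,:2],np.ones(len(c))]; f=np.linalg.lstsq(A,c[:,2],rcond=None)[0]; print("lid plane",f,len(c))
E
```

```text
pre 14.06 [0.458 0.081 0.136] [0.016 0.88  0.305]
False 15.25 [0.457 0.081 0.109] [-0.792  0.329  0.235]
True 15.96 [0.457 0.081 0.104] [-0.97  -0.288  5.609]
hold 16.16 [0.457 0.081 0.104] [-0.902 -0.555  5.957]
up 17.11 [0.457 0.081 0.199] [-0.856  0.758 -1.36 ]
lid plane [-0.002 -0.001  0.113] 3185
```

View pics/scene4.png

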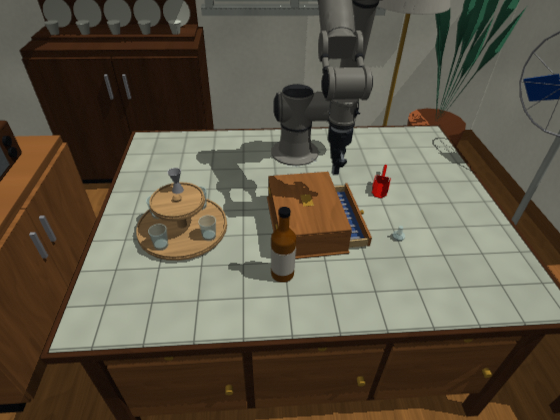

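```bash
cat >> h.py <<'E'
def drawpose(out,y=-.035,z=.034,phi=-.7,tip=-.008,flip=False):
    R=rot(phi); p=W(-.115-out,y,z); cs=[R@np.array([e,0,tip]) for e in(.011,-.011)]
    c=max(cs,key=lambda c:c@AX)
    if flip: R=R@np.diag([-1,-1,1])
    return p-c, Ro.from_matrix(R).as_quat()
E
python3 - <<'E'
from h import *
from workcell import r,optics
np.set_printoptions(precision=3,suppress=True)
print(optics.camera_model("wrist")["tool_from_camera"])
for f in(0,1):
  for o in(.15,.079,0,-.01):
    p,q=drawpose(o,flip=f); print(o,p,r.solve_ik(p,q))
p,q=drawpose(.14); print(p+np.array([0,.02,.15]),r.solve_ik(p+np.array([0,.02,.15]),q))
X=cloud("side","3").reshape(-1,3)
for n,xr,yr in(("scoop",(.1,.42),(.2,.45)),("stop",(.5,.62),(.22,.36))):
    k=(X[:,0]>xr[0])&(X[:,0]<xr[1])&(X[:,1]>yr[0])&(X[:,1]<yr[1])&(X[:,2]>.012); print(n,np.percentile(X[k],[2,50,98],axis=0))
# gripper profile in tool frame from scene/side view at TCP (.457,.081,.228)
S=Ro.from_quat([1,0,0,0])
for n in("scene","side"):
    X=cloud(n,"3").reshape(-1,3); q=X-[.4566,.081,.2282]; a=np.c_[-(q@AX),q@AY,-q[:,2]]
    k=(abs(a[:,0])<.1)&(abs(a[:,1])<.1)&(a[:,2]<0)&(a[:,2]>-.2);a=a[k]
    for z in np.arange(-.18,0,.015):
        w=a[(a[:,2]>z)&(a[:,2]<z+.015)]
        if len(w)>3: print(n,round(z,3),len(w),w.min(0)[:2],w.max(0)[:2])
E
```

```text
[[-0.002 -0.965 -0.261  0.065]
 [ 1.    -0.002  0.001 -0.   ]
 [-0.001 -0.261  0.965 -0.151]
 [ 0.     0.     0.     1.   ]]
0.15 [0.419 0.257 0.021] [ 0.73   0.825  1.525 -0.558  1.31   0.946]
0.079 [0.424 0.186 0.021] [ 0.63   0.769  1.672 -0.629  1.196  0.941]
0 [0.43  0.107 0.021] [ 0.501  0.719  1.809 -0.729  1.079  0.933]
-0.01 [0.431 0.097 0.021] [ 0.483  0.714  1.824 -0.743  1.065  0.932]
0.15 [0.419 0.257 0.021] [ 0.73   0.825  1.525 -0.558  1.31  -2.195]
0.079 [0.424 0.186 0.021] [ 0.63   0.769  1.672 -0.629  1.196 -2.201]
0 [0.43  0.107 0.021] [ 0.501  0.719  1.809 -0.729  1.079 -2.209]
-0.01 [0.431 0.097 0.021] [ 0.483  0.714  1.824 -0.743  1.065 -2.21 ]
[0.419 0.267 0.171] [ 0.742  0.635  1.407 -0.531  1.578  0.794]
scoop [[0.101 0.205 0.013]
 [0.125 0.256 0.725]
 [0.329 0.361 0.773]]
stop [[0.542 0.291 0.013]
 [0.556 0.311 0.02 ]
 [0.574 0.329 0.053]]
scene -0.18 116 [-0.038 -0.004] [0.032 0.04 ]
scene -0.165 109 [-0.037 -0.002] [0.036 0.039]
scene -0.15 88 [-0.037 -0.008] [0.033 0.042]
scene -0.135 41 [-0.011  0.004] [0.011 0.045]
scene -0.12 82 [-0.019 -0.014] [0.02  0.061]
scene -0.105 78 [-0.019 -0.054] [0.018 0.065]
scene -0.09 55 [-0.017 -0.046] [0.012 0.057]
scene -0.075 37 [-0.015 -0.04 ] [0.01  0.046]
scene -0.06 17 [-0.013 -0.028] [0.006 0.033]
scene -0.045 28 [-0.011 -0.003] [0.012 0.019]
scene -0.03 29 [-0.011 -0.005] [0.01  0.015]
scene -0.015 5 [-0.01  -0.004] [0.011 0.008]
side -0.18 43 [ 0.029 -0.027] [0.04  0.013]
side -0.165 55 [ 0.026 -0.029] [0.039 0.011]
side -0.15 41 [ 0.024 -0.029] [0.04  0.017]
side -0.12 30 [ 0.012 -0.019] [0.022 0.016]
side -0.105 30 [ 0.011 -0.02 ] [0.021 0.057]
side -0.09 48 [ 0.011 -0.018] [0.019 0.057]
side -0.075 25 [ 0.011 -0.017] [0.019 0.049]
side -0.06 24 [ 0.011 -0.015] [0.015 0.033]
side -0.045 16 [ 0.007 -0.014] [0.014 0.002]
side -0.03 20 [ 0.007 -0.015] [0.014 0.006]
side -0.015 4 [ 0.005 -0.007] [0.013 0.004]
```

```bash
python3 - <<'E'
from h import *
from workcell import r,command_gripper,optics
np.set_printoptions(precision=3,suppress=True)
def st(m):
    s=r.read_state(); print(m,round(s["time_s"],2),s["eef_pos"],s["contact_force"])
D=lambda o:drawpose(o,phi=-.5)
r.move_straight(r.read_state()["eef_pos"]+Z*.1,speed=.2)
p,q=D(.115); r.reach(p+Z*.15,q); st("high")
r.move_straight(p,q,speed=.12); st("low")
im,d=optics.get_image("scene"); cv2.imwrite("pics/scene5.png",im[:,:,::-1])
im,d=optics.get_image("side"); cv2.imwrite("pics/side5.png",im[:,:,::-1])
E
```

```text
high 18.64 [0.421 0.224 0.171] [ 0.081 -0.725 -0.262]
low 20.04 [0.422 0.225 0.022] [ 0.23  -0.078 -0.295]
```

View pics/scene5.png

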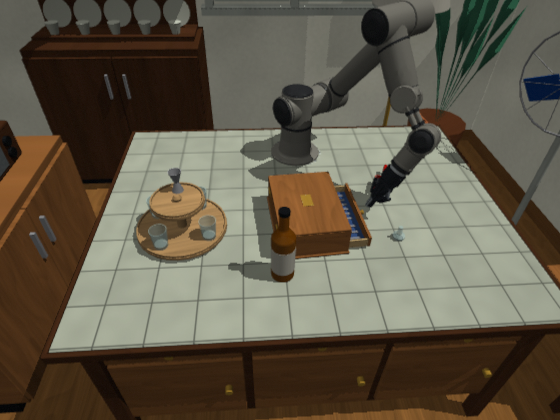

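View pics/side5.png

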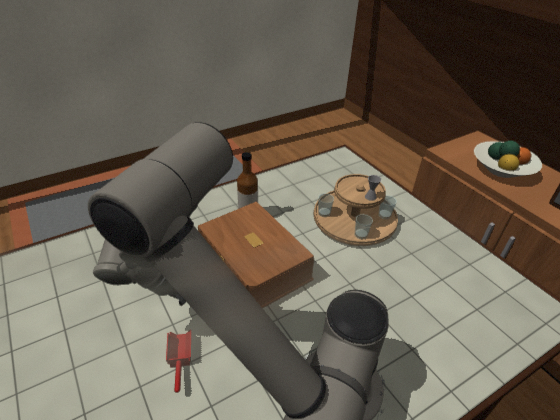

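The fingertip (about 370,205) stands in front of the drawer, beside the knob, and clear of the scoop and stopper. The lid looks shut. I'll push the drawer next.

```bash
python3 - <<'E'
from h import *
from workcell import r,command_gripper,optics
np.set_printoptions(precision=3,suppress=True)
def st(m):
    s=r.read_state(); print(m,round(s["time_s"],2),s["eef_pos"],s["contact_force"])
D=lambda o:drawpose(o,phi=-.5)
h=r.move_straight(*D(.08),speed=.05,max_force=15); st(h)
h=r.move_straight(*D(.012),speed=.05,max_force=15); st(h)
if not h: h=r.move_straight(*D(-.015),speed=.012,max_force=15); st(h)
r.hold(.2); st("hold")
p=r.read_state()["eef_pos"]; r.move_straight(p-AX*.06,speed=.12); st("back")
im,d=optics.get_image("scene"); cv2.imwrite("pics/scene6.png",im[:,:,::-1]); np.save("scene6.npy",d)
E
```

```text
False 20.99 [0.424 0.19  0.022] [ 0.183 -0.354  0.082]
False 22.5 [0.429 0.122 0.022] [-0.585 -0.814  0.322]
True 23.88 [0.43  0.106 0.021] [-0.871  3.996  2.211]
hold 24.08 [0.43  0.106 0.021] [-0.068  3.729  1.498]
back 24.73 [0.425 0.166 0.021] [ 0.137  0.526 -0.315]
```

View pics/scene6.png

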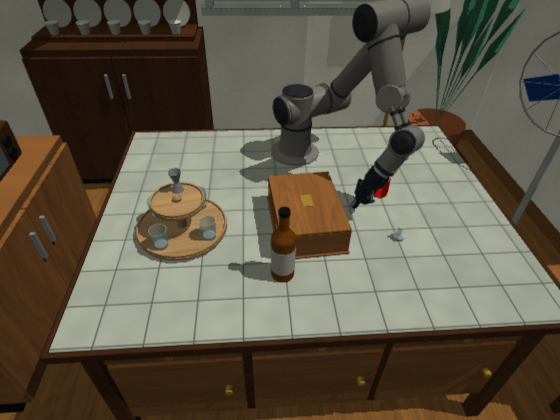

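```bash
python3 - <<'E'
from h import *
from workcell import r,command_gripper,optics
np.set_printoptions(precision=4,suppress=True)
p=r.read_state()["eef_pos"]; r.move_straight(p-AX*.05+Z*.1,speed=.15)
R=rot(.35); r.reach(W(-.22,0,.22),Ro.from_matrix(R).as_quat())
s=r.read_state(); print(s["time_s"])
im,d=optics.get_image("wrist"); cv2.imwrite("pics/w7.png",im[:,:,::-1])
c=optics.camera_model("wrist");K=c["K"];T=c["tool_from_camera"]
v,u=np.mgrid[:420,:560]; P=np.stack([(u-K[0,2])/K[0,0]*d,(v-K[1,2])/K[1,1]*d,d],-1).reshape(-1,3)
X=(P@T[:3,:3].T+T[:3,3])@Ro.from_quat(s["eef_rot"]).as_matrix().T+s["eef_pos"]
c=np.c_[X@AX-.044,X@AY-.472,X[:,2]]; c=c[(d.reshape(-1)>0)]
for nm,y0,y1,z0,z1 in(("rail",-.15,.15,.06,.084),("front",-.14,-.02,.015,.053),("front+",.02,.14,.015,.053),("lidfront",-.15,.15,.09,.108),("knob",-.008,.008,.026,.05)):
    k=(c[:,1]>y0)&(c[:,1]<y1)&(c[:,2]>z0)&(c[:,2]<z1)&(c[:,0]<-.09)&(c[:,0]>-.19)
    print(nm,k.sum(),np.percentile(c[k,0],[2,50,98]) if k.sum() else "")
k=(abs(c[:,0])<.1)&(abs(c[:,1])<.15)&(c[:,2]>.1)&(c[:,2]<.13);q=c[k]
if k.sum()>50: print("lid",k.sum(),np.linalg.lstsq(np.c_[q[:,:2],np.ones(len(q))],q[:,2],rcond=None)[0])
im,d=optics.get_image("side"); cv2.imwrite("pics/side7.png",im[:,:,::-1])
E
```

```text
26.525
rail 40 [-0.1127 -0.112  -0.1113]
front 221 [-0.1129 -0.1124 -0.1118]
front+ 224 [-0.1122 -0.1116 -0.1112]
lidfront 0 
knob 206 [-0.1297 -0.1174 -0.1117]
```

View pics/w7.png

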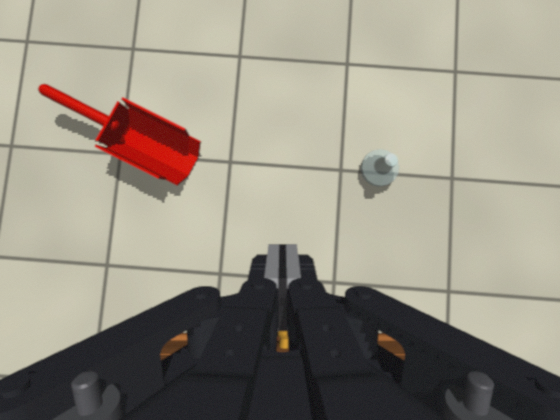

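View pics/side7.png

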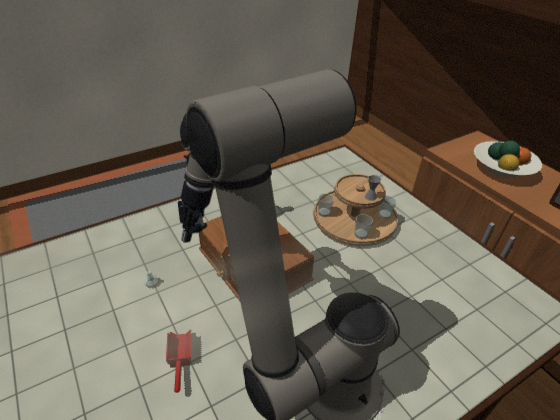

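The drawer front is flush with the rail to within 0.5 mm. There's time left, so I'll give the lid one firmer confirming press and measure it again.

```bash
python3 - <<'E'
from h import *
from workcell import r,command_gripper,optics
np.set_printoptions(precision=4,suppress=True)
def st(m):
    s=r.read_state(); print(m,round(s["time_s"],2),s["eef_pos"],s["contact_force"])
p,q=lidpose(0)
r.reach([p[0],p[1],.2],q); st("over")
r.move_straight([p[0],p[1],.114],q,speed=.1); st("pre")
h=r.move_straight([p[0],p[1],.095],q,speed=.015,max_force=25); st(h)
r.move_straight([p[0],p[1],.26],speed=.2)
r.reach([.40,.25,.38],q); st("away")
for n in("scene","side"):
    im,d=optics.get_image(n); cv2.imwrite(f"pics/{n}8.png",im[:,:,::-1]); np.save(f"{n}8.npy",d)
    X=cloud(n,"8").reshape(-1,3); c=np.c_[X@AX-.044,X@AY-.472,X[:,2]]
    for nm,k in(("lid",(abs(c[:,0])<.105)&(abs(c[:,1])<.15)&(c[:,2]>.08)&(c[:,2]<.14)),("table",(abs(c[:,0]+.0)<.4)&(abs(c[:,1])<.4)&(abs(c[:,2])<.006))):
        w=c[k]; print(n,nm,k.sum(),np.linalg.lstsq(np.c_[w[:,:2],np.ones(len(w))],w[:,2],rcond=None)[0])
    for nm,zr in(("rail",(.06,.084)),("drw",(.016,.05))):
        k=(abs(c[:,1])>.02)&(abs(c[:,1])<.14)&(c[:,2]>zr[0])&(c[:,2]<zr[1])&(c[:,0]>-.2)&(c[:,0]<-.1)
        if k.sum()>5: print(n,nm,k.sum(),np.median(c[k,0]))
E
```

```text
over 27.18 [0.4569 0.0826 0.1995] [0.4609 0.5035 0.1756]
pre 28.19 [0.4576 0.0811 0.1145] [ 0.1426 -0.8195 -0.6653]
True 28.97 [0.4572 0.081  0.104 ] [-2.4585 -0.7022  7.5978]
away 30.77 [0.4001 0.2493 0.3786] [-0.3269 -0.4197 -0.4319]
scene lid 3178 [-0.002  -0.0013  0.1132]
scene table 27031 [-0.0021 -0.0007  0.001 ]
side lid 1787 [-0.0008 -0.0006  0.1118]
side table 26122 [ 0.0002 -0.0004 -0.0001]
side rail 181 -0.11408540667377494
side drw 242 -0.11422453175954195
```

View pics/scene8.png

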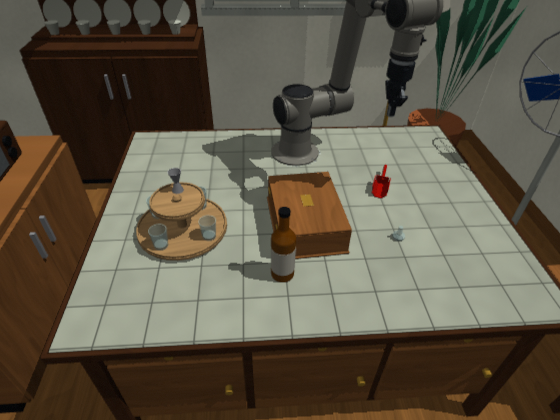

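The lid is level with the table, and its apparent slope matches the camera's own bias. The drawer is flush, and the rum (283,245), scoop (381,188), stopper (398,234) and susan haven't moved. I'll hand it in.

```bash
python3 -c "
from workcell import r
r.finish_job()"
```

```text
the job is handed in; nothing more can be done
```

The canteen is closed: I pushed the lid shut first, then pushed the drawer home on the wood beside its knob. Both moves were slow with a force stop, and I handed the job in at about 31 s of the 48 s, with the arm clear of everything.

- **Lid:** in the last pictures it lies level to within about 1 mrad, with its top at 112–113 mm. A second, firmer press stopped at the same height.
- **Drawer:** its front is flush with the rail to about 0.5 mm in both the wrist and side views.
- **Other things:** the bottle, scoop, stopper and susan look unmoved in the scene view. I did not measure them, and I did not check each glass separately.

**Checks that disagreed:**
- **Fingertip length:** the shut fingertips end about 8 mm behind the TCP, not 25 mm ahead as stated. My first press therefore left the lid about 25 mm up at its free edge. I caught this in the depth data and pressed again.
- **Force readings:** just after each force stop the sensor showed only about 4–8 N, below the 14–25 N stop levels I had set. So I relied on the positions and depth measurements rather than the force values.

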